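Add the last bottle to the leak-test row and chock it

ROBOT

A 6-joint arm with a two-finger parallel gripper is mounted at the origin on the work surface. World frame = base frame: x ahead of the robot, y to its left, z up, the work surface at z = 0. Lengths are in m, angles in degrees, forces in N, time in s.
With the tool pointing down it reaches from about 0.325 to 0.775 m from the base axis. Payload 5.5 kg.
Tool frame: the origin (TCP) lies at the centre of the arm's flange, where the gripper is bolted on; the fingertips stand 182 mm ahead of it and the grasp point (between the pads) lies 163 mm ahead of it; z points along the fingers, y is the direction in which the jaws open and shut (so a half turn about z gives the same grasp; the last joint's range is limited). The gripper opens to 88 mm and grips with 3 to 60 N. Pads are 20 mm wide; open, the fingers measure 115 mm over their backs; the gripper's body (75 mm by 178 mm) begins 61 mm behind the grasp point.
Start: joints at [-69.196, 5.22, 70.514, -0, 104.267, -3.249], TCP at [0.245, -0.548, 0.405] pointing down, gripper open.
Joint ranges: [-164.24, 164.24], [-49.07, 125.15], [9.68, 141.18], [-86.29, 266.29], [3.28, 154.24], [-151.56, 151.56]. Speed limits (degrees/s): [147.25, 147.25, 172.46, 180, 180, 180].

INTERFACE

Orientations are given as [roll, pitch, yaw] about the fixed x, y, z axes, in that order (R = Rz(yaw) Ry(pitch) Rx(roll)).
In Python, from station import r gives the robot as it stands. The module is installed in compiled form; this text tells all that it offers. Calls block until the motion is done:
- r.reach(position, orientation): joint-space move of the TCP to a pose.
- r.servo_line(position, rotation=None, speed=0.15): straight line of the TCP; rotation=None keeps the orientation; speed is the mean speed in m/s.
- r.move_joints(angles): joint-space move.
- r.let_go() and r.grab(squeeze=None): open the fingers fully, or close them until they stop; squeeze is the grip in N (None keeps the last).
- r.wait(seconds).
- r.inverse_kinematics(position, orientation): joint angles nearest the present ones, or None.
- r.sense(): the state.
- r.snapshot(name): name is "scene" or "top"; returns a dict with "frame" (384x512x3 uint8, red, green, blue), "fx", "fy", "cx", "cy" (pixels), "R" (3x3) and "t" (3): a world point X has camera coordinates R X + t. Camera axes: x right, y down, z forward; pixel columns grow to the right and rows downward; lengths in m; the calibration is good to about 2 mm. A picture is of the moment at which its call begins. There is no depth.
A pose or a line that the arm cannot do raises r.IKError and nothing moves.
- r.hand_in(): hands the job in, once; it reports no verdict.
The state is a dict: "clock": time; "joints": joint angles; "joint_vel": joint speeds; "joint_torque": joint torques, N m; "tcp_pos": TCP position; "orientation": TCP orientation; "contact_force": force on the tool from outside, world axes, zero at the start; "torque": the same for the moment, N m; "opening": finger opening in m.
Only numpy, scipy, OpenCV 4.12 (cv2) and the standard library are available. Lean on these libraries where they do the work, as an engineer would, in place of code of your own. Each camera call takes 0.05 s, during which the arm holds its last target.

TASK

Finish laying out the leak test: take the thick round bottle from the lower tier of the sloped rack and lay it gently on its side in the steel tray as the third of the row, parallel to the other two and with its cap pointing the same way. Then set the rubber wedge in the tray with its sloping face against this bottle and ease it along until the bottles lie snug against each other and against the tray's end wall, so that the row cannot roll apart. Be gentle with the glass, and leave the slim bottles, the jar and the flask where they are.

Things in the scene. Friction and masses are not known exactly. Their poses are not given: they have to be found in the camera images.
- bottle_mid (a point): The bottle to move: round amber glass, white screw cap, sealed, about 0.3 kg, 128 mm long, body 56 mm in diameter. It starts in a lane of the rack's lower tier (the thick one between or beside two slim ones), base against the stop. Point: on its axis, 52 mm from the base, near its centre of mass; the straight body runs from 52 mm before it to 42 mm past it. x runs from base to cap; y, z roll with the bottle.
- bottle_cap (a point): Middle of the outer end of that bottle's cap, on its axis, 76 mm from bottle_mid. The cap is 38 mm in diameter and 22 mm long. At the start it is the upper end: the bottle's axis rises from base to cap at 25 degrees to the horizontal, and its z axis is square to the lane.
- row_a_mid (a point): First bottle of the row, same kind and size, on its side in the tray, 1 to 8 mm from the end wall. Point: on its axis, 52 mm from the base, 28 mm above the tray floor; x runs from base to cap.
- row_b_mid (a point): Second bottle of the row, same kind and size, on its side beside the first, 1 to 15 mm from it. Point and x axis as for the first. The bottles roll when pushed and soon stop.
- tray_floor (a point): Centre of the inner floor, 3 mm above the counter, of the steel tray, which is fixed. Inside: 180 mm along x, 320 mm along y; walls 3 mm thick, tops 29 mm above the inner floor. The bottles lie along x with caps to +x. The row starts at the end wall on the +y side (inner face at y = 160 mm) and grows towards -y; the rest of the tray is empty.
- chock_mid (a point): Rubber wedge chock, loose, 0.12 kg; point at its centre, 19 mm above its underside. 64 mm along x (flat upright ends, to be gripped across x), 60 mm along y, 38 mm high. Back upright at y = -30 mm, top flat from there to y = 4 mm, then the face slopes down at 55 degrees to the toe at y = 30 mm. The face touches a bottle on the same floor whose axis is 45 mm from the point along +y.
- rack_front (a point): Fixed aluminium two-tier gravity rack; point on the lower lane surface at the middle of the front stop, 75 mm above the counter. x points level into the rack, y along the stop, z up. Three lanes at y = -92, 0, 92 mm rise along x at 25 degrees; a bottle lies on two 8 mm bars, the thick one's axis 32 mm off the lane surface (square to it). The stop stands 18 mm off the lane surface.
- rack_upper (a point): Middle of the upper tier's front lower edge, 102 mm up-slope from the stop and 88 mm off the lower lane surface (square to it). The upper tier is parallel to the lower and overhangs the bottle's cap end, so come in tilted, square to the slope. Lift the bottle 20 to 30 mm square to the slope to clear the stop, then draw it out down-slope, before raising it.
- slim_a_mid (a point): Bystander: slim bottle (40 mm diameter, 113 mm long) in a lower lane. Point on its axis, 50 mm from its base.
- slim_b_mid (a point): Bystander: the other slim bottle, same size, in another lower lane.
- jar: Bystander: glass jar with cork lid, 64 mm diameter, 70 mm high, on the counter beyond the tray and rack. Origin: centre of its underside.
- flask: Bystander: conical glass flask with cork, 84 mm diameter at the foot, 138 mm high, on the counter beyond the tray. Origin: centre of its underside.
Mind the look-alikes: they are no part of the job. Leave any orange look-alike of the part that bears chock_mid alone. What is shaped like the part that bears row_a_mid but purple is not meant.

How it is judged:
By the outcome, as a careful person would: the job done as asked, in the order asked, and still so for the second after the job is handed in, with the robot touching nothing.
It also fails if it takes over 69 s, if anything falls off the work surface, if the arm or the gripper's body presses on something with over 40 N, if the wrist force passes 120 N, or if a joint passes its speed limit or range.

## Working session

There is one attempt and no reset: what is moved stays moved. The work goes in short steps, each a Python script; the robot and the scene stay as the last script left them, time stands still between calls to the robot, and variables do not carry over. Pictures are saved under pics/ and viewed, and the job is handed in when it is done.

```bash
mkdir -p pics; python3 - <<'E'
from station import r
import cv2,pickle,numpy as np
for n in("scene","top"):
    s=r.snapshot(n); pickle.dump(s,open(f"pics/{n}0.pkl","wb"))
    im=cv2.cvtColor(s["frame"],cv2.COLOR_RGB2BGR)
    cv2.imwrite(f"pics/{n}0.png",cv2.resize(im,(800,600),interpolation=cv2.INTER_CUBIC))
    print(n,s["fx"],s["fy"],s["cx"],s["cy"],np.array(s["R"]).round(3).tolist(),s["t"], (-np.array(s["R"]).T@s["t"]).round(3))
print(r.sense())
E
```

```text
scene 442.7477980491306 442.7477980491306 260.63239352781284 186.18272392943624 [[-0.765, 0.643, -0.016], [0.414, 0.473, -0.778], [-0.493, -0.602, -0.628]] [ 0.41074212 -0.16990953  1.53847835] [1.143 0.742 0.84 ]
top 471.18134377996194 471.18134377996194 255.05665448060776 191.82329318560235 [[0.025, -1.0, 0.012], [-0.995, -0.026, -0.093], [0.093, -0.01, -0.996]] [0.07362243 0.60638336 1.33873484] [0.477 0.103 1.388]
{'clock': 0.1, 'joints': array([-6.91973011e+01,  5.25886695e+00,  7.05728294e+01,  9.56457503e-04,
        1.04265209e+02, -3.24883557e+00]), 'joint_vel': array([-0.05633877, -0.12986273, -0.13421532,  0.02257217, -0.08110858,
        0.03791426]), 'joint_torque': array([ 4.72098603e-03, -4.47854912e+01, -4.07572210e+01,  7.00517977e-02,
        2.84279772e-02, -1.22745196e-04]), 'tcp_pos': array([ 0.24455598, -0.54796528,  0.40364011]), 'orientation': array([-1.79903303e+02, -6.41771380e-03,  2.40517639e+01]), 'contact_force': array([ 0.31754992, -1.1447183 ,  0.27430907]), 'torque': array([ 0.01686851, -0.02738615,  0.02405672]), 'opening': 0.08793384792528043}
```

View pics/scene0.png

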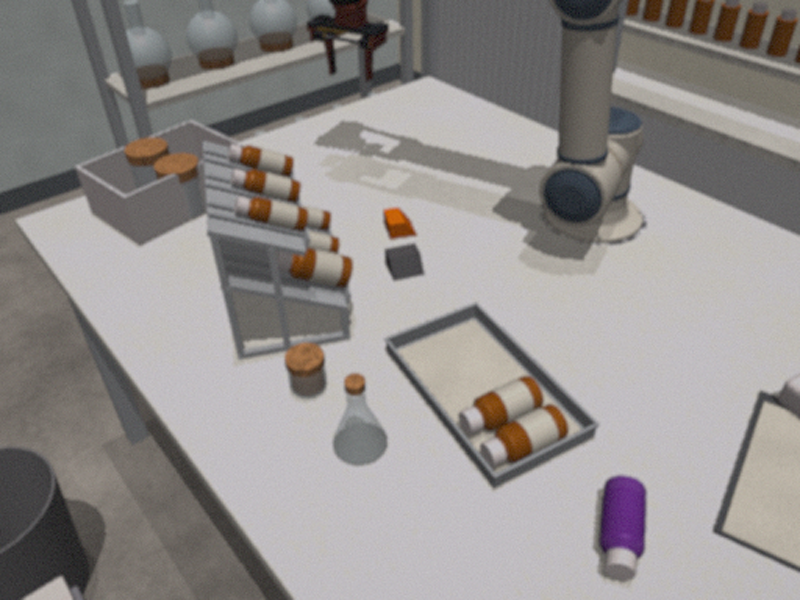

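View pics/top0.png

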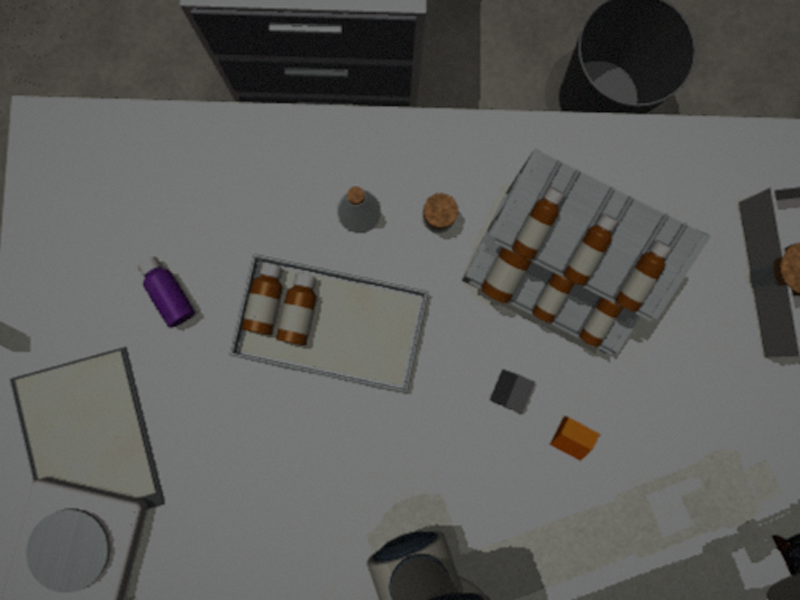

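The scene view shows the tray with its two bottles at about (515,420) and the thick bottle at (320,268), in the rack's near lower lane. In the top view the same bottle is at (505,273), the black chock at (513,390), its orange look-alike at (575,437) and the purple bottle at (167,293). I'll zoom in for measurement.

```bash
cat > h.py <<'E'
import cv2,pickle,numpy as np
def load(n): return pickle.load(open(f"pics/{n}.pkl","rb"))
def crop(s,x0,y0,x1,y1,name,k=None,gain=1.0):
    im=cv2.cvtColor(s["frame"],cv2.COLOR_RGB2BGR)[y0:y1,x0:x1]
    im=np.clip(im.astype(float)*gain,0,255).astype(np.uint8)
    k=k or min(800/(x1-x0),600/(y1-y0)); k=int(k)
    im=cv2.resize(im,None,fx=k,fy=k,interpolation=cv2.INTER_CUBIC)
    for u in range((x0+9)//10*10,x1,10):
        cv2.putText(im,str(u),(int((u-x0+.5)*k)-10,10),0,.35,(0,0,255),1); cv2.line(im,(int((u-x0+.5)*k),12),(int((u-x0+.5)*k),18),(0,0,255),1)
    for v in range((y0+9)//10*10,y1,10):
        cv2.putText(im,str(v),(0,int((v-y0+.5)*k)+4),0,.35,(0,0,255),1); cv2.line(im,(24,int((v-y0+.5)*k)),(30,int((v-y0+.5)*k)),(0,0,255),1)
    cv2.imwrite(f"pics/{name}.png",im)
def ray(s,u,v):
    R=np.array(s["R"]);t=np.array(s["t"])
    d=R.T@np.array([(u-s["cx"])/s["fx"],(v-s["cy"])/s["fy"],1]); return -R.T@t,d/np.linalg.norm(d)
def onz(s,u,v,z):
    c,d=ray(s,u,v); return c+d*(z-c[2])/d[2]
def tri(s1,p1,s2,p2):
    c1,d1=ray(s1,*p1);c2,d2=ray(s2,*p2)
    a=np.linalg.lstsq(np.c_[d1,-d2],c2-c1,rcond=None)[0]
    A=c1+a[0]*d1;B=c2+a[1]*d2; return (A+B)/2,np.linalg.norm(A-B)
def proj(s,X):
    q=np.array(s["R"])@X+s["t"]; return np.array([s["fx"]*q[0]/q[2]+s["cx"],s["fy"]*q[1]/q[2]+s["cy"]])
E
python3 - <<'E'
from h import *
t=load("top0");s=load("scene0")
crop(t,140,155,300,255,"c_tray",gain=1.6)
crop(t,280,90,460,225,"c_rack",gain=1.6)
crop(t,300,225,400,300,"c_chock",gain=1.6)
crop(s,120,80,280,200,"c_srack")
crop(s,230,120,400,320,"c_stray")
E
```

```text
(no output)
```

View pics/c_tray.png

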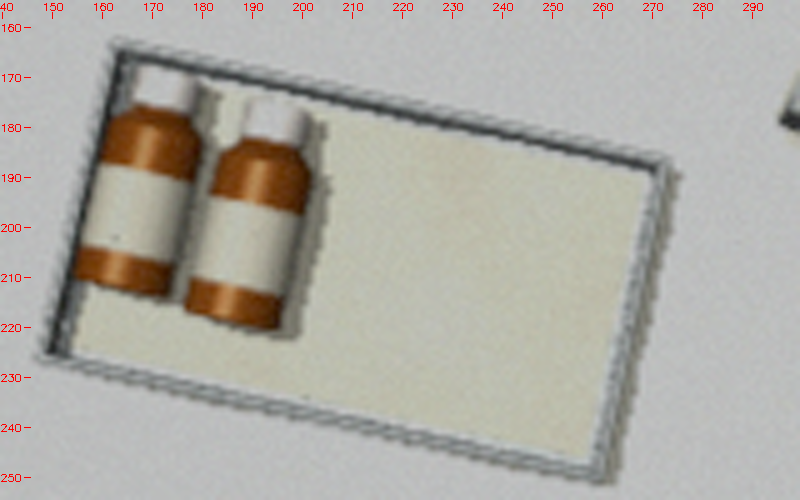

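View pics/c_rack.png

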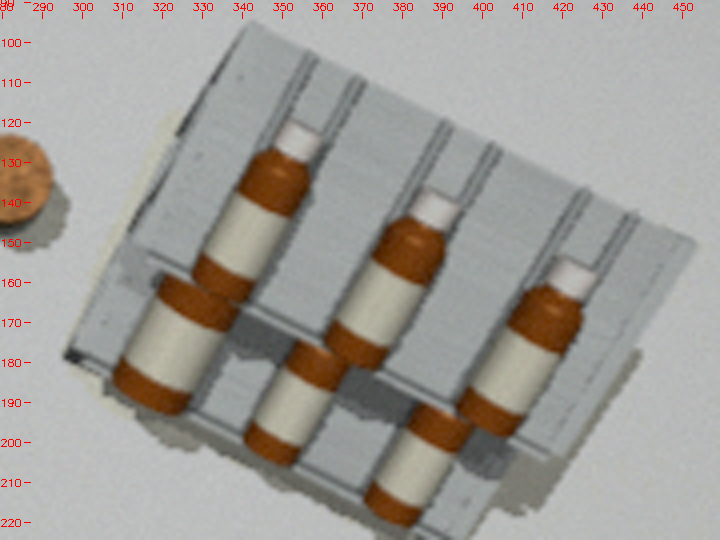

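View pics/c_chock.png

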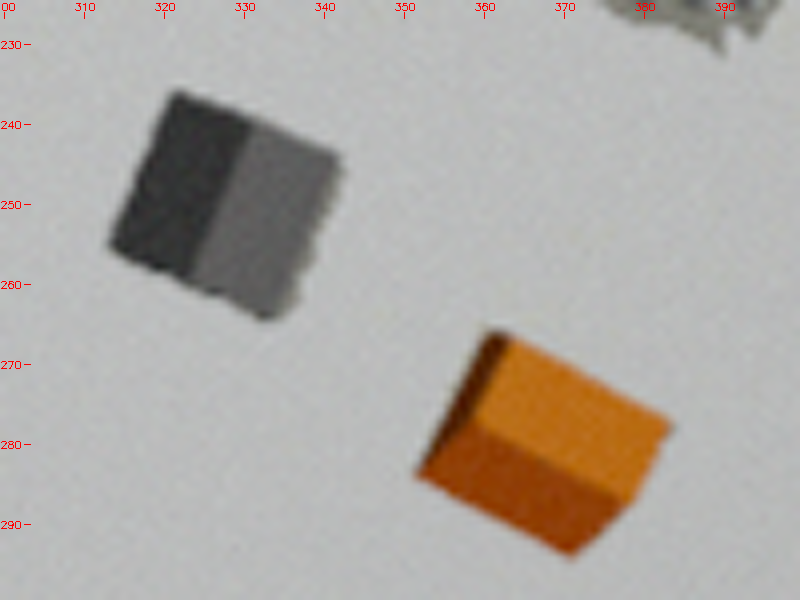

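View pics/c_srack.png

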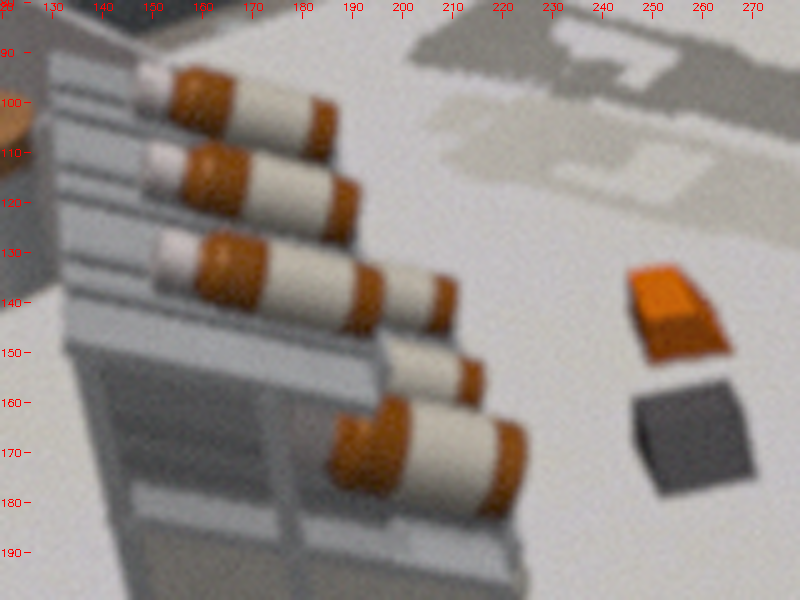

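View pics/c_stray.png

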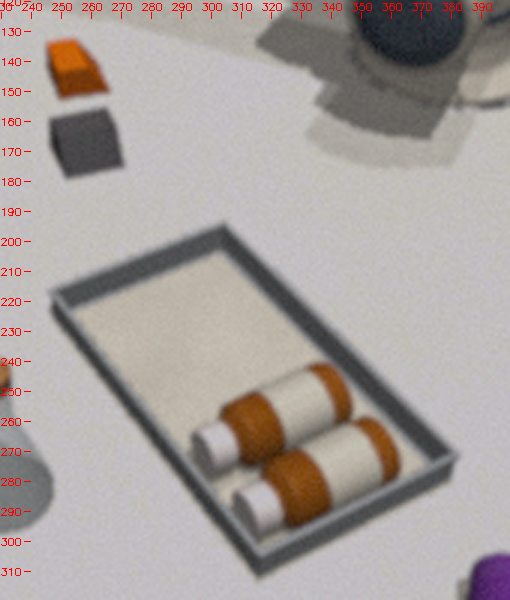

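```bash
python3 - <<'E'
from h import *
np.set_printoptions(precision=4,suppress=True)
t=load("top0");s=load("scene0")
# tray rim
pk=dict(A=(163.2,164.8),B=(271.5,188),C=(259.8,250),D=(150,226.2))
P={k:onz(t,*v,.032) for k,v in pk.items()}
for k in P: print(k,P[k],proj(s,P[k]))
print([np.linalg.norm(P[a]-P[b]) for a,b in("AB","BC","CD","DA")])
# chock: two hypotheses
L1,L2,M1,M2,R1,R2=(321.5,236),(313,255.3),(331.5,239.5),(323.3,260),(342,243.5),(334,264.5)
for zl,zm,zr in((0,.038,.038),(.038,.038,0)):
    a=[onz(t,*p,z) for p,z in((L1,zl),(L2,zl),(M1,zm),(M2,zm),(R1,zr),(R2,zr))]
    print(zl,np.linalg.norm(a[0]-a[1]),np.linalg.norm(a[2]-a[3]),np.linalg.norm(((a[0]-a[2])+(a[1]-a[3]))[:2]/2),np.linalg.norm(((a[4]-a[2])+(a[5]-a[3]))[:2]/2))
    for q in a: print(q,proj(s,q))
crop(t,150,160,205,225,"z_row",gain=1.6)
crop(t,295,145,365,210,"z_mid",gain=1.6)
crop(s,180,145,240,195,"z_smid")
crop(s,235,145,285,185,"z_schock",gain=1.8)
crop(s,285,235,370,305,"z_srow")
E
```

```text
A [0.6755 0.3576 0.032 ] [316.9408 301.9291]
B [0.6162 0.0421 0.032 ] [247.85   215.9512]
C [0.4373 0.0716 0.032 ] [303.379  193.1698]
D [0.4971 0.3876 0.032 ] [379.5078 268.766 ]
[np.float64(0.3210387407015275), np.float64(0.18137539346261222), np.float64(0.32162660993213527), np.float64(0.1809052186489266)]
0 0.06181525113162138 0.06288390690813439 0.025762016560861117 0.03240563465460023
[ 0.4817 -0.1095  0.    ] [251.4526 178.9279]
[ 0.4248 -0.0852  0.    ] [270.5029 175.1254]
[ 0.4723 -0.1324  0.038 ] [248.748  164.5017]
[ 0.4137 -0.1096  0.038 ] [268.0198 160.4042]
[ 0.4617 -0.1625  0.038 ] [245.3413 158.9096]
[ 0.4018 -0.1402  0.038 ] [264.5495 154.7197]
0.038 0.06012303078867401 0.06288390690813439 0.03109388636411772 0.03958146381231999
[ 0.4816 -0.1036  0.038 ] [252.3298 169.8979]
[ 0.4263 -0.0801  0.038 ] [271.229  166.2112]
[ 0.4723 -0.1324  0.038 ] [248.748  164.5017]
[ 0.4137 -0.1096  0.038 ] [268.0198 160.4042]
[ 0.4613 -0.17    0.    ] [244.4415 167.5616]
[ 0.3997 -0.1471  0.    ] [263.8    163.2408]
```

View pics/z_row.png

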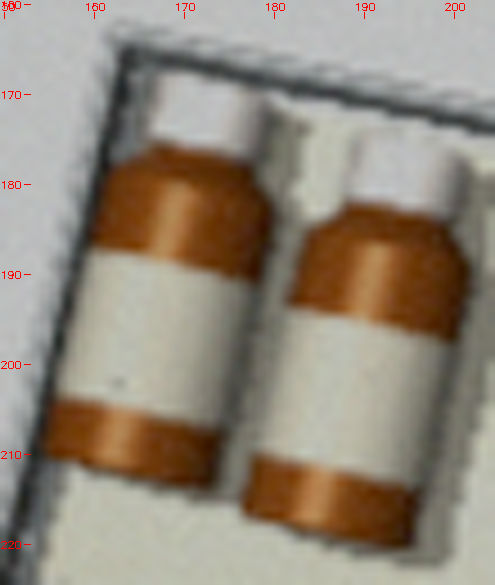

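View pics/z_mid.png

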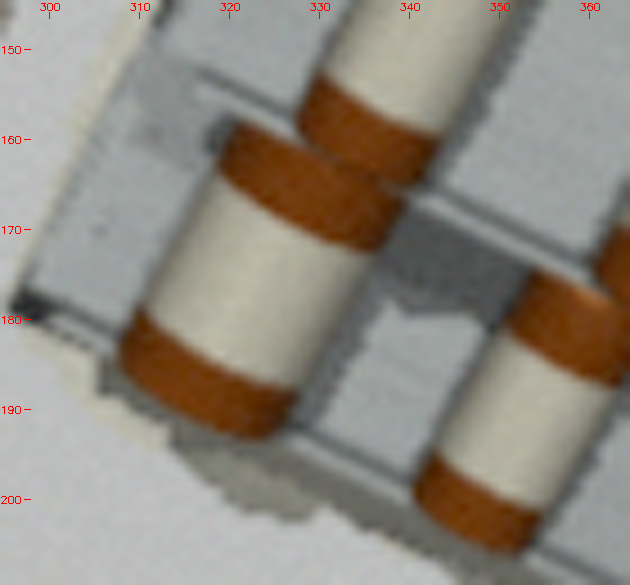

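View pics/z_smid.png

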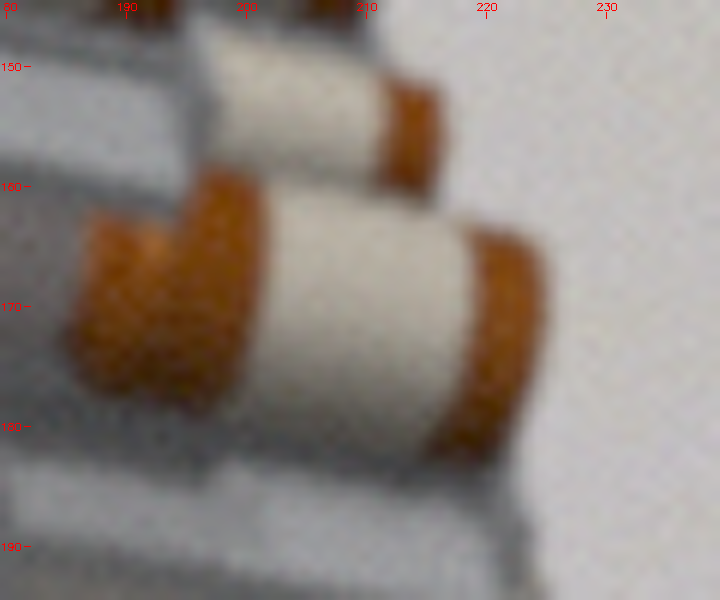

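View pics/z_schock.png

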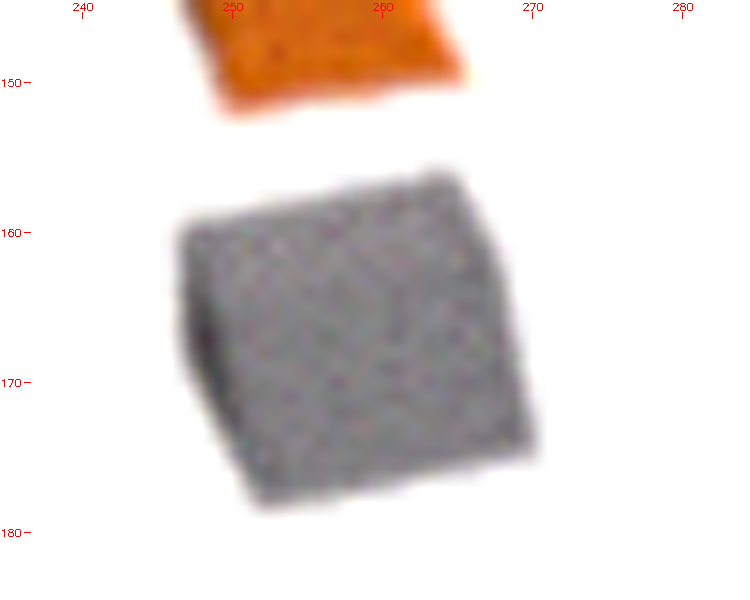

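The chock in both views agrees with its slope facing +y (toe corners at scene px (252,178) and (270,175)). Next I'll work out the row axes and the thick bottle's axis from the label edges.

```bash
python3 - <<'E'
from h import *
np.set_printoptions(precision=4,suppress=True)
t=load("top0");s=load("scene0")
def yaw(v): return np.degrees(np.arctan2(v[1],v[0]))
P={k:onz(t,*v,.032) for k,v in dict(A=(163.2,164.8),B=(271.5,188),C=(259.8,250),D=(150,226.2)).items()}
c=sum(P.values())/4; ey=(P["A"]-P["B"]+P["D"]-P["C"])[:2];ty=yaw(ey)-90
print("tray",c,ty, yaw((P["A"]-P["D"]+P["B"]-P["C"])))
ex=np.array([np.cos(np.radians(ty)),np.sin(np.radians(ty))]);ey=np.array([-ex[1],ex[0]])
loc=lambda X:np.array([(X[:2]-c[:2])@ex,(X[:2]-c[:2])@ey])*1e3
m=lambda a,b:((a[0]+b[0])/2,(a[1]+b[1])/2)
rows=dict(a=[m((154.2,209.5),(173.2,213.3)),m((156,203.5),(175,207.3)),m((159.7,187),(178.5,190.5)),m((167.5,167.5),(179,169.3))],
 b=[m((176.7,216.5),(195.5,220)),m((177.8,210.5),(196.5,213.7)),m((181.7,193.7),(200.3,197.5)),m((190,173),(201.3,174.7))])
for k,l in rows.items():
    X=[onz(t,*p,.031) for p in l]
    print(k,[loc(x) for x in X],yaw(X[-1]-X[0]),[np.linalg.norm(x-X[0])*1e3 for x in X])
# thick bottle: label stations s1,s2 from base
lb=m((311,179.8),(328.1,188));lt=m((319.7,162.5),(336.1,172.4))
s1,s2=.0175,.067
for s1,s2 in((.0175,.067),(.0175,.070)):
    z=lambda q:.075+q*np.sin(np.radians(25))+.032*np.cos(np.radians(25))
    a=onz(t,*lb,z(s1));b=onz(t,*lt,z(s2))
    print(a,b,yaw(b-a),np.linalg.norm(b-a), proj(s,a),proj(s,b))
# triangulate label edge mids
slb=m((219,163.5),(216,183));slt=m((201.3,160),(199.5,179.5))
print(tri(t,lb,s,slb),tri(t,lt,s,slt))
# rack edge lines: stop line and upper front edge
st=[onz(t,*p,.091) for p in((299,178),(341,201.5))]; up=[onz(t,*p,.200) for p in((320,153),(417,203.5))]
for q in(st,up): print("edge yaw",yaw(q[1]-q[0])+90,q)
E
```

```text
tray [0.5565 0.2147 0.032 ] -10.67400778254762 -9.45514668092432
a [array([-40.8861, 130.4625]), array([-22.9697, 129.3411]), array([ 26.1296, 130.1444]), array([ 86.4385, 131.8407])] -10.053846834139339 [np.float64(0.0), np.float64(17.951459411202794), np.float64(67.01652658224663), np.float64(127.33211473415193)]
b [array([-46.5343,  63.2235]), array([-28.6714,  64.2221]), array([20.1003, 64.0046]), array([84.631 , 64.9178])] -9.933919730665593 [np.float64(0.0), np.float64(17.890847074820073), np.float64(66.63918267098087), np.float64(131.17631190849)]
[ 0.6228 -0.0854  0.1114] [ 0.6657 -0.1042  0.1323] -23.805704118529338 0.051257219691747485 [215.8595 171.8323] [198.1605 168.7669]
[ 0.6228 -0.0854  0.1114] [ 0.6655 -0.104   0.1336] -23.664662773935138 0.0515544884921705 [215.8595 171.8323] [198.2137 168.3949]
(array([ 0.6215, -0.0844,  0.1068]), np.float64(0.004935858549014914)) (array([ 0.6636, -0.1027,  0.1295]), np.float64(0.006278542451826376))
edge yaw -27.9724107074114 [array([ 0.6401, -0.031 ,  0.091 ]), array([ 0.5778, -0.1484,  0.091 ])]
edge yaw -26.353007007617038 [array([ 0.6922, -0.0724,  0.2   ]), array([ 0.5693, -0.3206,  0.2   ])]
```

View pics/z_srow.png

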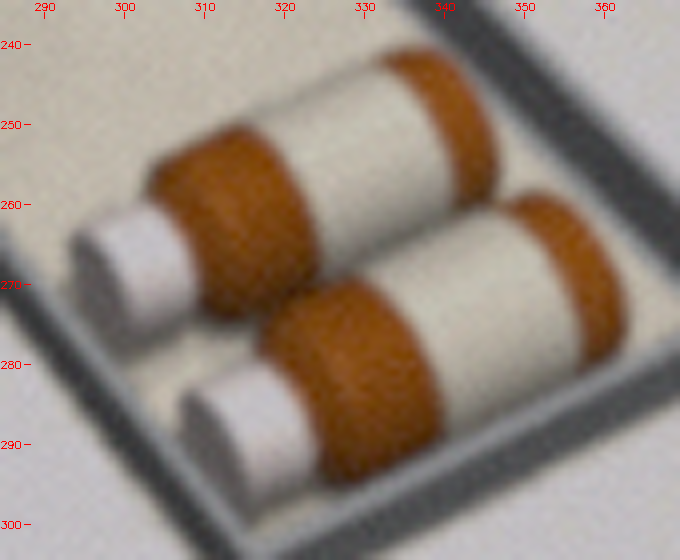

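```bash
cat > g.py <<'E'
import numpy as np
from scipy.spatial.transform import Rotation as Ro
from station import r
RY,TY=-25.3,-10.3
TC=np.array([.5565,.2147,.003])
G=np.array([.6465,-.0959,.123])
c,s=np.cos,np.sin
def yv(a): a=np.radians(a); return np.array([c(a),s(a),0])
ex=yv(RY);a25=np.radians(25);ez=np.array([0,0,1.])
slope=c(a25)*ex+s(a25)*ez; nrm=-s(a25)*ex+c(a25)*ez
tx,ty=yv(TY),yv(TY+90)
def ori(z,y):
    x=np.cross(y,z); return Ro.from_matrix(np.c_[x,y,z]).as_euler('xyz',degrees=True)
def pose(g,z,y): return list(np.array(g)-.163*np.array(z)),list(ori(z,y))
def tray(x,y,z): return TC+x*1e-3*tx+y*1e-3*ty+z*1e-3*ez
def st(tag=""):
    q=r.sense(); print(tag,"t=%.2f"%q["clock"],"pos",np.round(q["tcp_pos"],4),"F",np.round(q["contact_force"],1),"M",np.round(q["torque"],2),"op %.4f"%q["opening"]); return q
E
python3 - <<'E'
from g import *
np.set_printoptions(precision=1,suppress=True)
for sg in(1,-1):
    y=sg*yv(RY+90)
    for off in(0*nrm,.1*nrm-.03*slope,.024*nrm,.024*nrm-.11*slope):
        print(sg,r.inverse_kinematics(*pose(G+off,-nrm,y)))
    print(r.inverse_kinematics(*pose(tray(6,-26,28),-ez,sg*ty)),r.inverse_kinematics(*pose(tray(6,-26,150),-ez,sg*ty)))
cy=yv(-21.5)
for sg in(1,-1):
    print("chock",r.inverse_kinematics(*pose([.442,-.126,.03],-ez,sg*cy)),r.inverse_kinematics(*pose(tray(3,-91,27),-ez,sg*tx)))
print(r.sense()["joints"])
E
```

```text
1 [ -7.7  -5.6  96.5  -8.1  65.4 -70.6]
1 [ -5.1 -17.2  98.7  -8.7  75.1 -69.3]
1 [ -7.4  -7.7  96.2  -8.1  67.8 -70.6]
1 [ -3.2 -21.6 112.5 -10.   66.  -65.7]
[ 15.3   7.   90.1  -0.   82.8 -64.4] [ 15.3   3.5  81.3  -0.   95.2 -64.4]
-1 [ -7.7  -5.6  96.5  -8.1  65.4 109.4]
-1 [ -5.1 -17.2  98.7  -8.7  75.1 110.7]
-1 [ -7.4  -7.7  96.2  -8.1  67.8 109.4]
-1 [ -3.2 -21.6 112.5 -10.   66.  114.3]
[ 15.3   7.   90.1  -0.   82.8 115.6] [ 15.3   3.5  81.3  -0.   95.2 115.6]
chock [-20.2 -13.3 109.8  -0.   83.5   1.3] [ 9.4  2.3 95.2 -0.  82.5 19.7]
chock None None
[-69.2   5.3  70.6   0.  104.3  -3.2]
```

```bash
python3 - <<'E'
from g import *
import pickle,cv2
from h import crop
y=yv(RY+90)
p,o=pose(G+.10*nrm-.03*slope,-nrm,y); r.reach(p,o); st("pre")
r.servo_line(list(pose(G+.045*nrm,-nrm,y)[0]),speed=.12); st("near")
for n in("scene","top"):
    s=r.snapshot(n); pickle.dump(s,open(f"pics/{n}1.pkl","wb"))
crop(s,270,100,430,220,"n_top",gain=1.6); crop(pickle.load(open("pics/scene1.pkl","rb")),140,80,300,200,"n_scene")
E
```

```text
pre t=2.22 pos [ 0.5215 -0.0375  0.3488] F [-0.3 -1.4  0.5] M [0.09 0.01 0.01] op 0.0874
near t=2.89 pos [ 0.567  -0.0585  0.3117] F [0.2 1.3 0. ] M [0.16 0.02 0.02] op 0.0878
```

View pics/n_top.png

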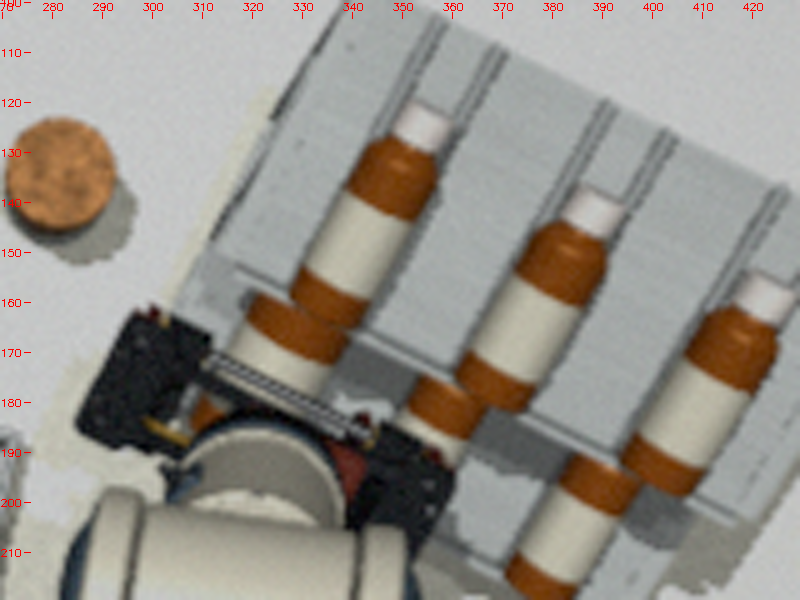

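View pics/n_scene.png

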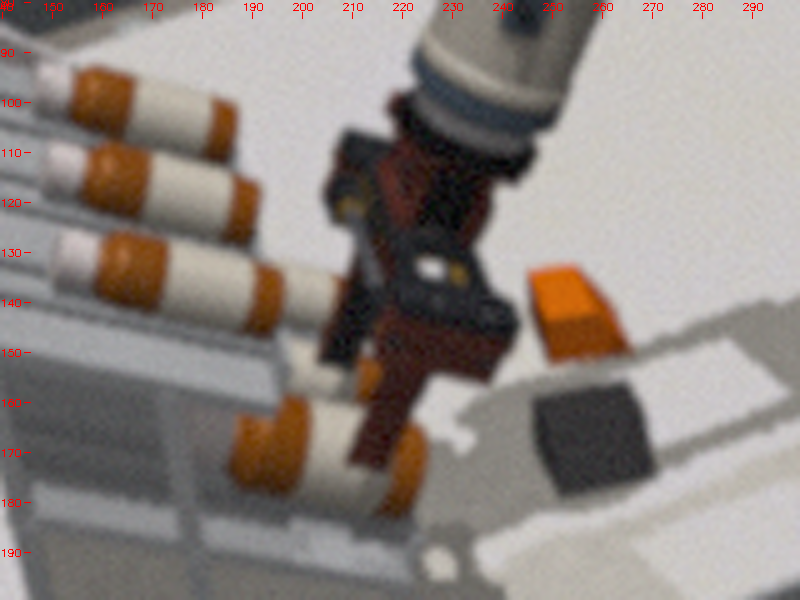

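The fingers straddle the thick bottle: the near tip is at scene px (213,172), and the gripper body is parallel to the rack edge. Going down to grip.

```bash
python3 - <<'E'
from g import *
y=yv(RY+90)
r.servo_line(list(pose(G,-nrm,y)[0]),speed=.06); st("at")
r.grab(squeeze=18); st("grab")
r.servo_line(list(pose(G+.004*nrm,-nrm,y)[0]),speed=.03); st("lift4")
r.servo_line(list(pose(G+.025*nrm,-nrm,y)[0]),speed=.06); st("lift25")
import pickle
from h import crop
for n in("scene","top"):
    s=r.snapshot(n); pickle.dump(s,open(f"pics/{n}2.pkl","wb"))
crop(pickle.load(open("pics/scene2.pkl","rb")),140,80,300,200,"l_scene")
E
```

```text
at t=3.89 pos [ 0.5843 -0.0665  0.2711] F [ 0.5  1.1 -0.4] M [0.08 0.04 0.02] op 0.0876
grab t=4.49 pos [ 0.5845 -0.0653  0.2713] F [0.9 5.1 1.2] M [ 0.87 -0.15  0.32] op 0.0557
lift4 t=4.78 pos [ 0.5826 -0.0659  0.2742] F [ 1.   0.2 -1.9] M [ 0.19 -0.03 -0.03] op 0.0557
lift25 t=5.28 pos [ 0.5744 -0.0618  0.2936] F [ 0.1  0.4 -3.9] M [0.26 0.32 0.01] op 0.0560
```

View pics/l_scene.png

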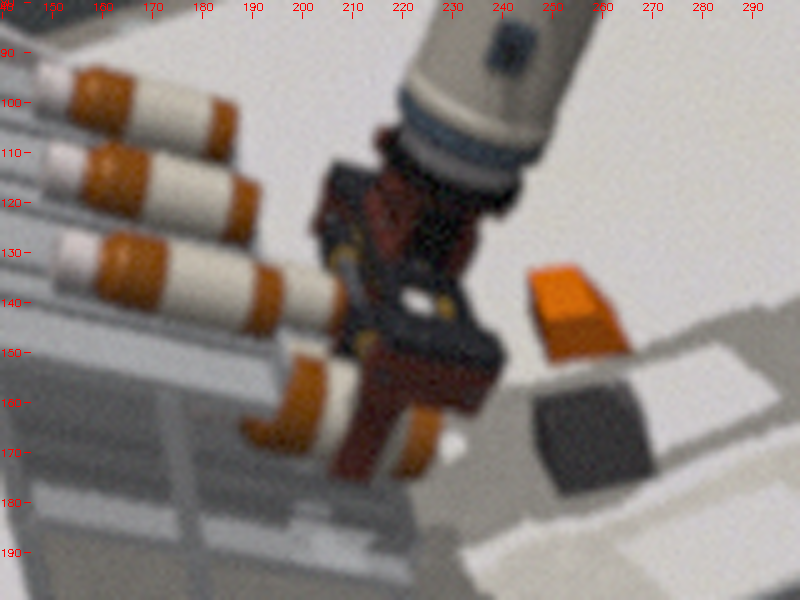

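The bottle is held with its base at (226,167), clear of the stop. Drawing it out down-slope and moving over the tray.

```bash
python3 - <<'E'
from g import *
y=yv(RY+90)
r.servo_line(list(pose(G+.025*nrm-.11*slope,-nrm,y)[0]),speed=.15); st("drawn")
r.servo_line(list(np.array(pose(G+.025*nrm-.11*slope,-nrm,y)[0])+[0,0,.10]),speed=.2)
r.reach(*pose(tray(-1,-26,110),-ez,ty)); r.wait(.3); st("above")
import pickle
from h import crop
for n in("scene","top"):
    s=r.snapshot(n); pickle.dump(s,open(f"pics/{n}3.pkl","wb"))
crop(s,130,110,330,260,"a_top",gain=1.6); crop(pickle.load(open("pics/scene3.pkl","rb")),210,130,410,310,"a_scene")
E
```

```text
drawn t=6.26 pos [ 0.485  -0.0195  0.2476] F [-0.4 -0.  -4.2] M [ 0.21  0.26 -0.02] op 0.0556
above t=8.20 pos [0.5509 0.1884 0.2769] F [-0.  -0.7 -3.8] M [ 0.11 -0.1  -0.03] op 0.0556
```

View pics/a_scene.png

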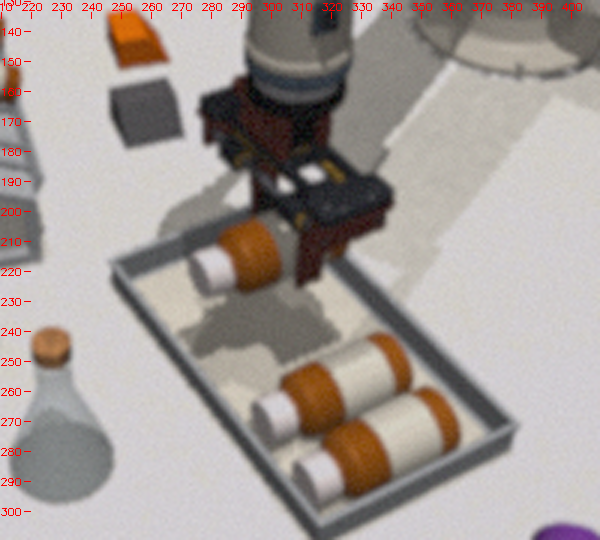

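View pics/a_top.png

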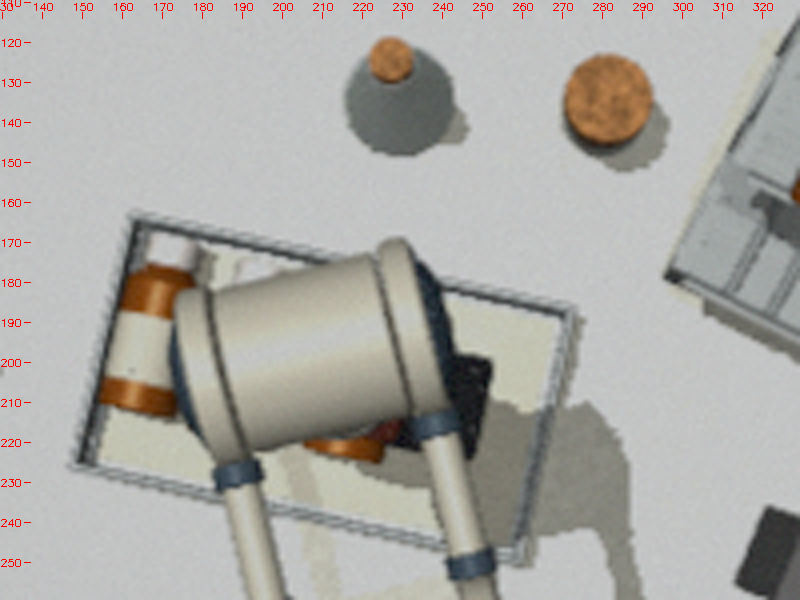

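The bottle looks level and parallel, with its cap at scene px (211,270 in the crop's scale) towards the cap side. The base edge in the top view is at about (215,224). Checking its station along x, then lowering gently.

```bash
python3 - <<'E'
from g import *
from h import *
t=load("top3");s=load("scene3")
X=onz(t,215.5,223.8,.113); d=X-TC; print("base local",(d@tx)*1e3,(d@ty)*1e3)
for st_ in(0,128): print(proj(t,tray(-46+st_,-26,110)),proj(s,tray(-46+st_,-26,110)))
crop(s,265,190,340,240,"b_scene")
E
```

```text
base local -45.252183322617256 -28.5907036137422
[214.50195434 223.87563661] [320.34660624 204.296618  ]
[224.45026026 177.77186353] [276.26703337 222.5250563 ]
```

View pics/b_scene.png

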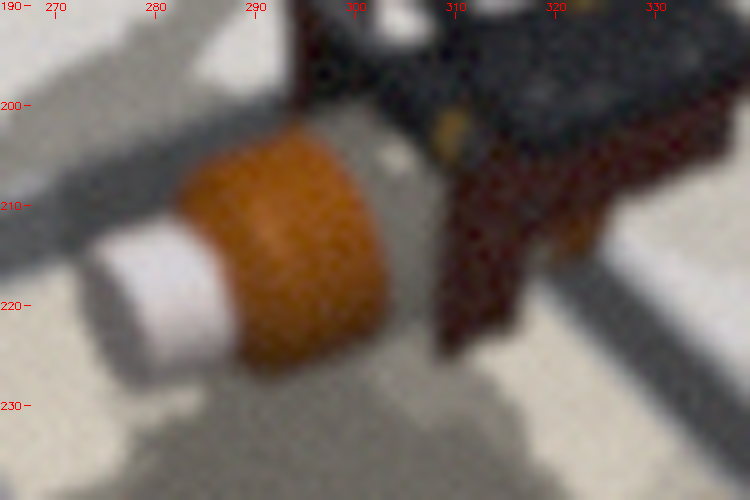

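```bash
python3 - <<'E'
from g import *
r.servo_line(list(pose(tray(-1,-26,36),-ez,ty)[0]),speed=.1); r.wait(.2); q=st("36"); f0=q["contact_force"][2];m0=q["torque"]
for h in np.arange(34.5,26.4,-.75):
    r.servo_line(list(pose(tray(-1,-26,h),-ez,ty)[0]),speed=.02)
    q=st("h%.2f"%h)
    if q["contact_force"][2]-f0>2.0: break
E
```

```text
36 t=9.39 pos [0.5511 0.1894 0.203 ] F [-0.9 -0.3 -3.4] M [ 0.05 -0.09 -0.  ] op 0.0558
h34.50 t=9.64 pos [0.5508 0.1893 0.2005] F [ 0.6  0.2 -4.2] M [ 0.05 -0.15  0.01] op 0.0556
h33.75 t=9.89 pos [0.5508 0.1893 0.1996] F [-0.1  1.3 -3.7] M [ 0.06 -0.13  0.05] op 0.0554
h33.00 t=10.14 pos [0.5509 0.1893 0.1989] F [ 0.3 -0.2 -4.8] M [ 0.07 -0.11 -0.05] op 0.0556
h32.25 t=10.39 pos [0.5508 0.1893 0.1982] F [-0.5  0.2 -3.9] M [ 0.02 -0.08 -0.06] op 0.0556
h31.50 t=10.64 pos [0.5508 0.1893 0.1974] F [ 1.  -0.3 -3.3] M [ 0.08 -0.13 -0.02] op 0.0555
h30.75 t=10.89 pos [0.5508 0.1893 0.1967] F [-0.9 -0.1 -3.9] M [ 0.07 -0.07 -0.01] op 0.0553
h30.00 t=11.14 pos [0.5508 0.1893 0.1959] F [ 0.6 -0.5 -4.3] M [ 0.01 -0.05  0.03] op 0.0559
h29.25 t=11.39 pos [0.5508 0.1893 0.1952] F [ 0.6 -0.6 -4.2] M [ 0.02 -0.13 -0.02] op 0.0555
h28.50 t=11.64 pos [0.551  0.1893 0.1948] F [-0.1 -0.5 -1.4] M [ 0.04 -0.13 -0.  ] op 0.0554
```

```bash
python3 - <<'E'
from g import *
r.servo_line(list(pose(tray(-1,-26,28.1),-ez,ty)[0]),speed=.02); st("28.1")
r.let_go(); st("open")
r.servo_line(list(pose(tray(-1,-26,110),-ez,ty)[0]),speed=.12); st("up")
C=np.array([.4425,-.1244,.03])
r.reach(*pose(C+[0,0,.07],-ez,yv(-21.5))); st("chock pre")
import pickle
from h import crop
for n in("scene","top"):
    s=r.snapshot(n); pickle.dump(s,open(f"pics/{n}4.pkl","wb"))
crop(s,140,155,300,255,"d_top",gain=1.6); crop(pickle.load(open("pics/scene4.pkl","rb")),220,110,390,310,"d_scene")
crop(s,290,210,370,280,"e_top",gain=1.6)
E
```

```text
28.1 t=11.89 pos [0.5511 0.1893 0.1946] F [-0.2 -1.1 -0.5] M [-0.04 -0.15  0.01] op 0.0554
open t=12.57 pos [0.5509 0.1893 0.1941] F [ 0.2 -0.5  0.2] M [ 0.03 -0.15  0.03] op 0.0876
up t=13.41 pos [0.5507 0.1892 0.2751] F [-0.1 -0.7 -0.3] M [ 0.08 -0.11  0.01] op 0.0881
chock pre t=14.67 pos [ 0.4427 -0.124   0.2628] F [-0.1 -0.3 -0.7] M [-0.03 -0.04  0.  ] op 0.0875
```

View pics/d_top.png

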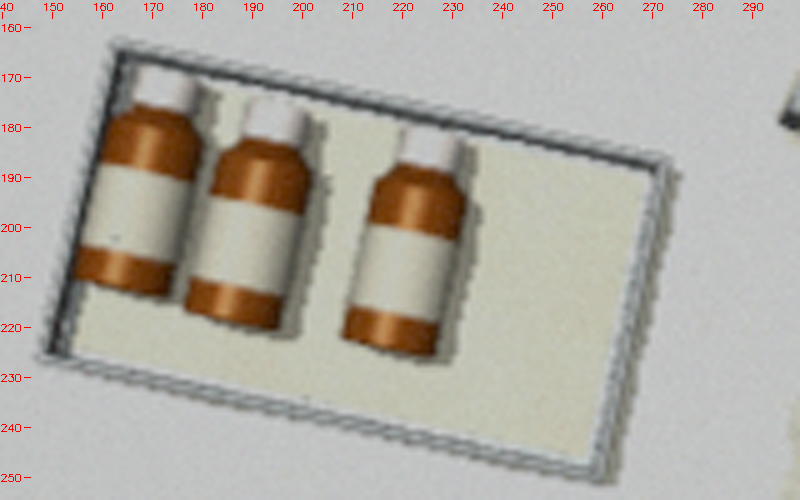

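View pics/d_scene.png

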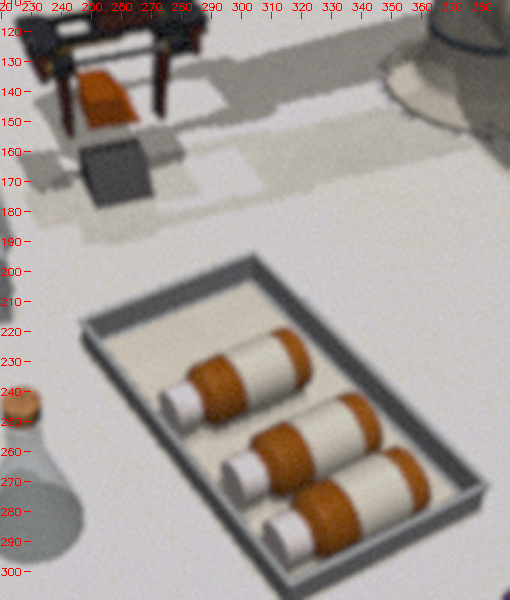

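View pics/e_top.png

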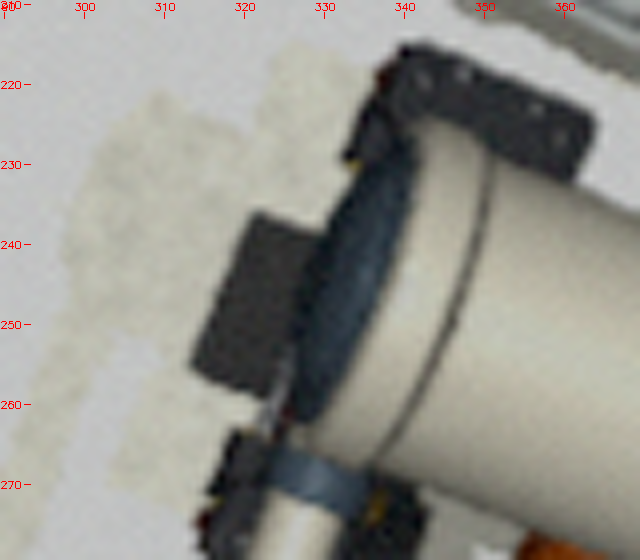

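All three bottles now lie parallel, caps the same way: the third has its base at top px (217,224) and cap at (226,182). The fingers hang over the black chock, clear of the orange one. Measuring bottle 3 and gripping the chock.

```bash
python3 - <<'E'
from g import *
from h import *
t=load("top4")
b=onz(t,*((208.2+227.3)/2,(221.5+225)/2),.031);e=onz(t,*((219.8+231.5)/2,(180+182)/2),.031)
for X in(b,e): d=X-TC; print("b3 local",d@tx*1e3,d@ty*1e3)
v=e-b; print(np.degrees(np.arctan2(v[1],v[0])))
cx,cy=yv(-21.5),yv(68.5)
C=np.array([.4425,-.1244,.026])-.006*cy
r.servo_line(list(pose(C,-ez,cx)[0]),speed=.1); st("down")
r.grab(squeeze=25); st("grab")
r.servo_line(list(pose(C+[0,0,.12],-ez,cx)[0]),speed=.15); st("up")
p=tray(2,-95-6,120)
r.reach(*pose(p,-ez,tx)); r.wait(.2); st("above")
for n in("scene","top"):
    s=r.snapshot(n); pickle.dump(s,open(f"pics/{n}5.pkl","wb"))
crop(s,140,155,300,255,"f_top",gain=1.6); crop(pickle.load(open("pics/scene5.pkl","rb")),220,110,390,310,"f_scene",gain=1.3)
E
```

```text
b3 local -41.58683942600198 -28.428704621863773
b3 local 82.49453055258884 -25.05633562422602
-8.74315907355608
down t=15.66 pos [ 0.4406 -0.13    0.1897] F [-0.6  0.3  1.1] M [0.01 0.01 0.01] op 0.0880
grab t=16.16 pos [ 0.4404 -0.13    0.1894] F [-0.7  0.   2.1] M [0.03 0.17 0.01] op 0.0640
up t=17.11 pos [ 0.4401 -0.1299  0.3076] F [ 0.3  0.1 -0.6] M [-0.02 -0.05  0.02] op 0.0637
above t=18.34 pos [0.5404 0.1136 0.2864] F [ 0.7 -0.1 -1.2] M [-0.03 -0.07  0.01] op 0.0639
```

View pics/f_scene.png

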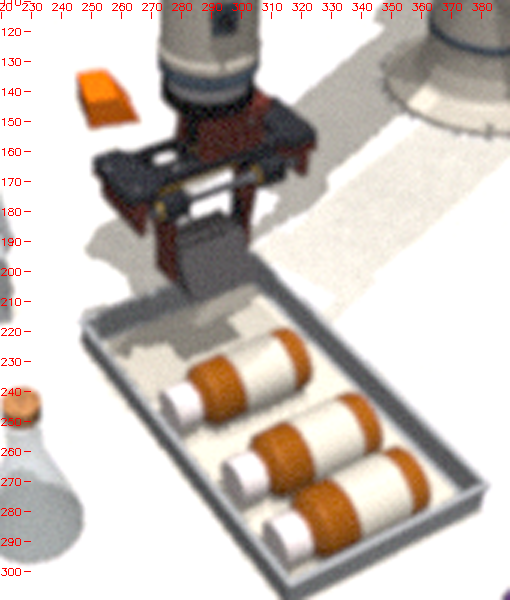

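View pics/f_top.png

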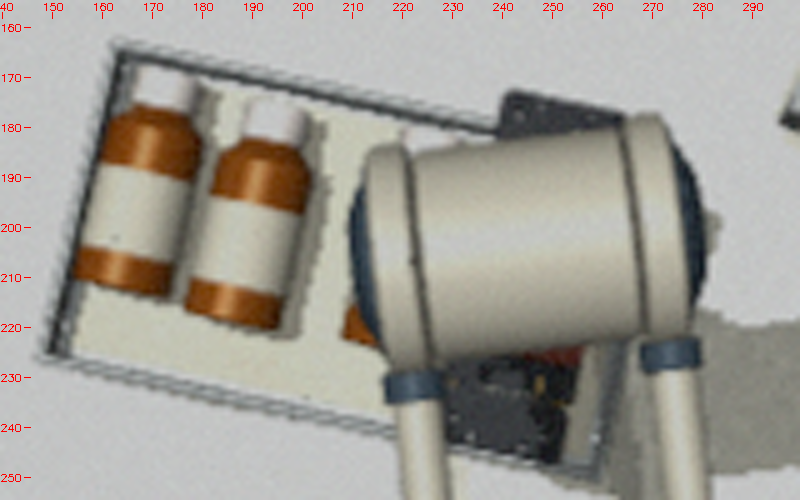

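The chock is held squarely with its sloping face towards bottle 3, at scene px (290,190). Lowering it to the floor.

```bash
python3 - <<'E'
from g import *
r.servo_line(list(pose(tray(2,-101,30),-ez,tx)[0]),speed=.1); r.wait(.2); q=st("30"); f0=q["contact_force"][2]
for h in np.arange(28.5,23,-.5):
    r.servo_line(list(pose(tray(2,-101,h),-ez,tx)[0]),speed=.02)
    q=st("h%.2f"%h)
    if q["contact_force"][2]-f0>2.0: print("contact"); break
E
```

```text
30 t=19.69 pos [0.5407 0.115  0.1968] F [ 0.2 -0.3 -0.9] M [-0.05 -0.09  0.03] op 0.0638
h28.50 t=19.94 pos [0.5404 0.115  0.1944] F [-0.  -0.6 -0.9] M [-0.04 -0.04  0.01] op 0.0641
h28.00 t=20.19 pos [0.5404 0.115  0.1939] F [-0.5 -0.5 -0.7] M [ 0.01 -0.06  0.02] op 0.0643
h27.50 t=20.44 pos [0.5404 0.115  0.1934] F [ 0.5 -0.4 -0.9] M [-0.05 -0.07  0.07] op 0.0641
h27.00 t=20.69 pos [0.5404 0.115  0.1929] F [-1.  -0.3 -1.2] M [-0.   -0.08  0.01] op 0.0635
h26.50 t=20.94 pos [0.5404 0.115  0.1925] F [-0.  -0.4 -1.2] M [-0.04 -0.04  0.07] op 0.0637
h26.00 t=21.19 pos [0.5404 0.115  0.1925] F [-1.4  0.5  3.4] M [-0.05  0.2  -0.01] op 0.0639
contact
```

```bash
python3 - <<'E'
from g import *
h=26.3
def go(y,v):
    r.servo_line(list(pose(tray(2,y,h),-ez,tx)[0]),speed=v); q=r.sense()
    f=q["contact_force"]; d=q["tcp_pos"]-TC
    print("y%.1f act %.1f t=%.1f Fy %.1f Fx %.1f Fz %.1f Mz %.2f"%(y,d@ty*1e3,q["clock"],f@ty,f@tx,f[2],q["torque"][2])); return f@ty
for y in range(-96,-44,5):
    if go(y,.03)<-8: break
import pickle
from h import crop
for n in("scene","top"):
    s=r.snapshot(n); pickle.dump(s,open(f"pics/{n}6.pkl","wb"))
crop(s,140,155,300,255,"g_top",gain=1.6); crop(pickle.load(open("pics/scene6.pkl","rb")),220,110,390,310,"g_scene",gain=1.3)
E
```

```text
y-96.0 act -95.6 t=21.5 Fy 1.2 Fx -0.2 Fz 1.4 Mz -0.01
y-91.0 act -90.6 t=21.8 Fy 1.0 Fx 0.3 Fz 1.3 Mz -0.00
y-86.0 act -85.7 t=22.1 Fy 0.9 Fx 0.3 Fz 2.0 Mz 0.06
y-81.0 act -80.7 t=22.5 Fy 0.9 Fx 0.2 Fz 3.2 Mz -0.06
y-76.0 act -75.7 t=22.8 Fy -0.4 Fx 0.2 Fz 3.0 Mz -0.06
y-71.0 act -70.6 t=23.1 Fy -0.2 Fx -0.2 Fz 3.5 Mz -0.01
y-66.0 act -65.7 t=23.4 Fy -0.2 Fx -0.2 Fz 3.8 Mz -0.02
y-61.0 act -60.9 t=23.7 Fy -0.7 Fx -0.6 Fz 4.4 Mz -0.11
y-56.0 act -55.9 t=24.0 Fy -1.1 Fx 1.3 Fz 4.7 Mz -0.04
y-51.0 act -51.0 t=24.4 Fy -0.1 Fx -0.1 Fz 4.7 Mz 0.04
y-46.0 act -46.0 t=24.7 Fy -1.4 Fx 0.1 Fz 4.0 Mz -0.10
```

View pics/g_scene.png

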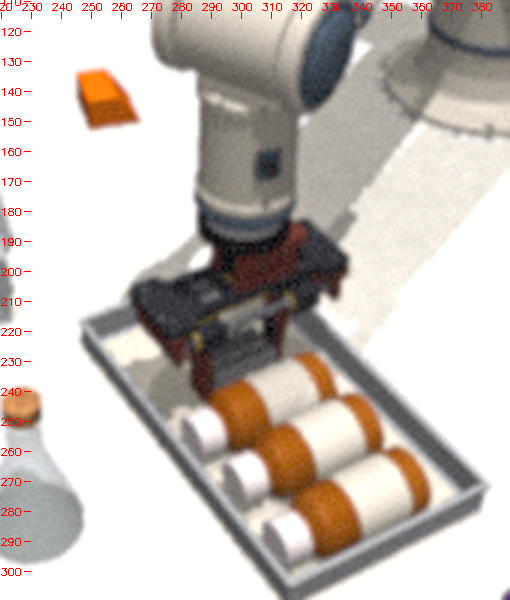

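View pics/g_top.png

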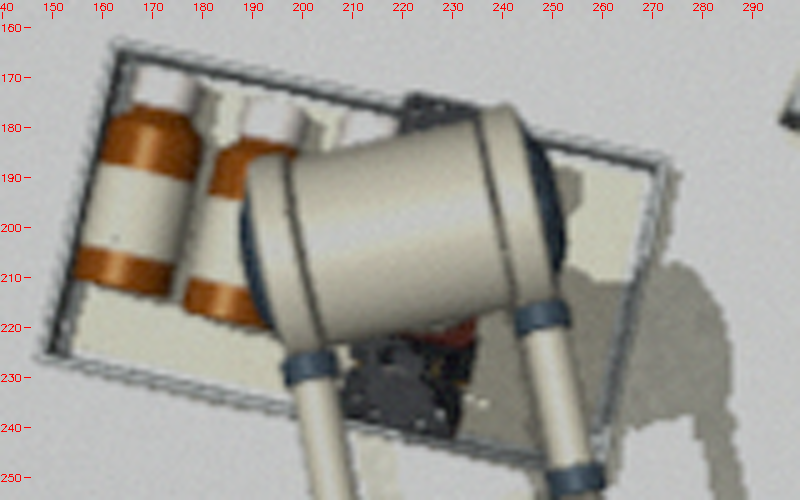

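The bottles are nearly touching and still parallel. I'll ease on in small steps with a force check.

```bash
python3 - <<'E'
from g import *
h=26.3
def go(y,v):
    r.servo_line(list(pose(tray(2,y,h),-ez,tx)[0]),speed=v); r.wait(.1)
    fs=[];
    for _ in range(4): q=r.sense(); fs.append(q["contact_force"]); r.wait(.03)
    f=np.mean(fs,0); d=q["tcp_pos"]-TC
    print("y%.1f act %.1f t=%.1f Fy %.1f Fx %.1f Fz %.1f Mz %.2f"%(y,d@ty*1e3,q["clock"],f@ty,f@tx,f[2],q["torque"][2])); return f@ty
for y in np.arange(-44,-24,1.0):
    if go(y,.015)<-7: break
import pickle
from h import crop
for n in("scene","top"):
    s=r.snapshot(n); pickle.dump(s,open(f"pics/{n}7.pkl","wb"))
crop(s,140,155,300,255,"i_top",gain=1.6); crop(pickle.load(open("pics/scene7.pkl","rb")),220,110,390,310,"i_scene",gain=1.3)
E
```

```text
y-44.0 act -44.2 t=25.3 Fy -1.7 Fx 0.2 Fz 4.9 Mz -0.05
y-43.0 act -43.3 t=25.7 Fy -2.4 Fx -0.4 Fz 4.7 Mz -0.05
y-42.0 act -42.4 t=26.2 Fy -3.2 Fx -0.3 Fz 5.3 Mz -0.04
y-41.0 act -41.4 t=26.7 Fy -3.0 Fx -0.5 Fz 6.1 Mz 0.00
y-40.0 act -40.4 t=27.2 Fy -2.9 Fx -0.3 Fz 5.5 Mz -0.07
y-39.0 act -39.4 t=27.7 Fy -2.8 Fx -0.2 Fz 5.6 Mz -0.02
y-38.0 act -38.4 t=28.2 Fy -3.1 Fx -0.3 Fz 5.6 Mz -0.07
y-37.0 act -37.5 t=28.6 Fy -3.2 Fx -0.2 Fz 5.9 Mz -0.04
y-36.0 act -36.4 t=29.1 Fy -2.6 Fx 0.0 Fz 5.3 Mz -0.06
y-35.0 act -35.4 t=29.6 Fy -3.2 Fx -0.3 Fz 5.8 Mz -0.01
y-34.0 act -34.4 t=30.1 Fy -3.0 Fx -0.2 Fz 5.4 Mz -0.05
y-33.0 act -33.5 t=30.6 Fy -3.8 Fx -0.0 Fz 5.6 Mz -0.01
y-32.0 act -32.5 t=31.1 Fy -3.5 Fx 0.2 Fz 5.8 Mz -0.01
y-31.0 act -31.5 t=31.5 Fy -3.3 Fx -0.1 Fz 5.4 Mz -0.01
y-30.0 act -30.5 t=32.0 Fy -3.5 Fx -0.3 Fz 5.4 Mz -0.00
y-29.0 act -29.5 t=32.5 Fy -3.6 Fx 0.1 Fz 5.8 Mz -0.03
y-28.0 act -28.9 t=33.0 Fy -5.7 Fx -0.5 Fz 6.1 Mz -0.08
y-27.0 act -28.5 t=33.5 Fy -8.5 Fx -1.4 Fz 7.4 Mz -0.03
```

View pics/i_scene.png

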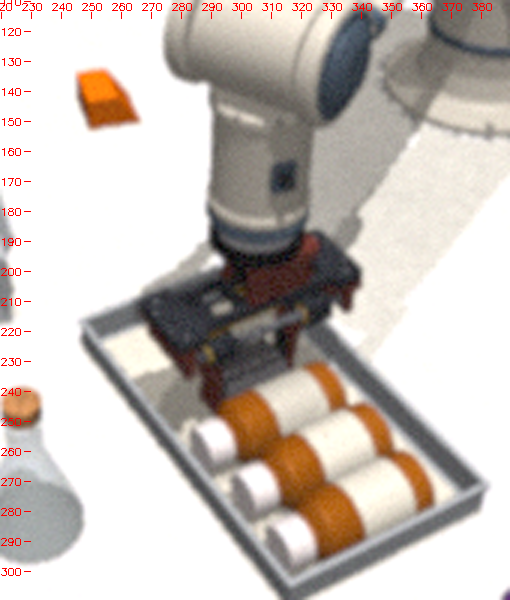

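Force rises sharply at y ≈ -28.7 mm with almost no further travel, so the row has reached the wall. I'll relax the push, release, retreat and check.

```bash
python3 - <<'E'
from g import *
h=26.3
r.servo_line(list(pose(tray(2,-28.2,h),-ez,tx)[0]),speed=.02); r.wait(.2); q=st("relax"); print(q["contact_force"]@ty,(q["tcp_pos"]-TC)@ty*1e3)
r.let_go(); q=st("open")
r.servo_line(list(pose(tray(2,-28.2,130),-ez,tx)[0]),speed=.1)
r.reach([.40,-.25,.35],[180,0,-10]); r.wait(.3); st("away")
import pickle
from h import crop
for n in("scene","top"):
    s=r.snapshot(n); pickle.dump(s,open(f"pics/{n}8.pkl","wb"))
crop(s,140,155,300,255,"j_top",gain=1.6); crop(pickle.load(open("pics/scene8.pkl","rb")),220,180,390,310,"j_scene",gain=1.2)
E
```

```text
relax t=34.06 pos [0.5534 0.1858 0.1924] F [-0.9 -5.   6.5] M [-0.65  0.01 -0.12] op 0.0638
-5.098364688355199 -28.969759605064773
open t=34.63 pos [0.5534 0.1867 0.1921] F [-0.5 -0.4 -1.4] M [-0.07 -0.06  0.03] op 0.0883
away t=37.82 pos [ 0.4003 -0.2496  0.3499] F [ 0.2  0.7 -0.4] M [ 0.06 -0.03  0.01] op 0.0877
```

View pics/j_top.png

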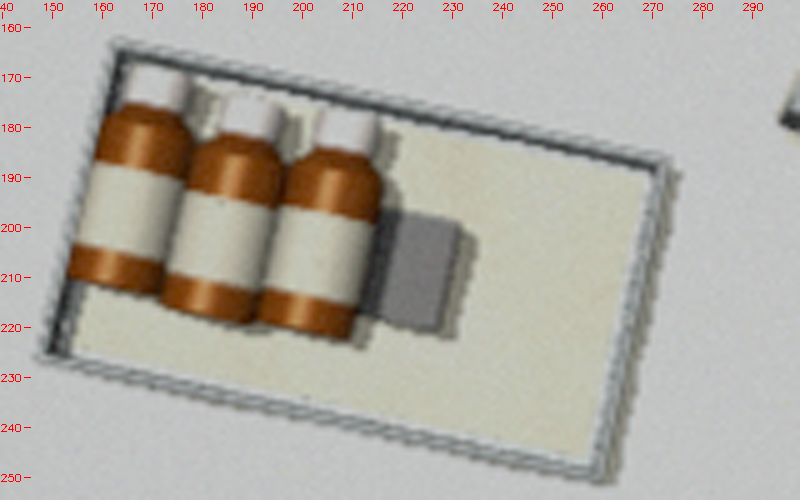

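View pics/j_scene.png

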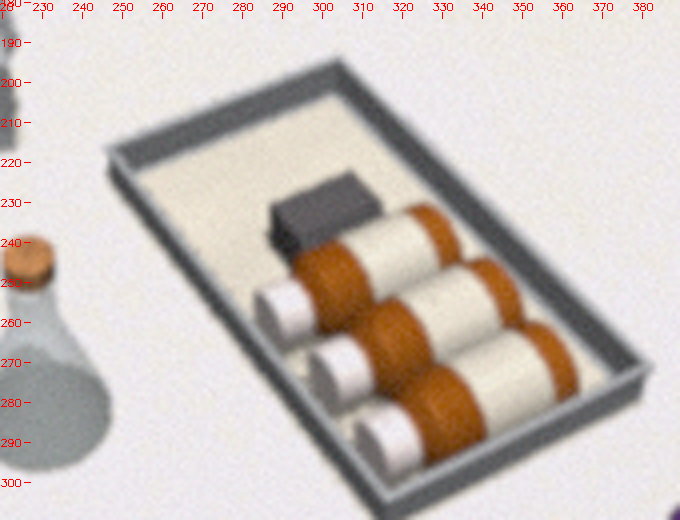

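```bash
python3 - <<'E'
from g import *
from h import *
np.set_printoptions(precision=1,suppress=True)
t=load("top8");s=load("scene8")
L=lambda X:np.array([(X-TC)@tx,(X-TC)@ty])*1e3
for z,p in((.041,(231.8,198.8)),(.041,(227,221.2)),(.041,(219.5,196.5)),(.041,(215,217.8))): print("chock top",L(onz(t,*p,z)))
crop(t,145,160,240,230,"k_top",gain=1.7)
# amber profile along base band for each bottle: hue mask, columns of base band
hsv=cv2.cvtColor(t["frame"],cv2.COLOR_RGB2HSV)
# sample line at local x=-37 (base band), z=31mm
ys=np.arange(-60,165,1.0)
pts=np.array([proj(t,tray(-36,y,28)) for y in ys],np.float32)
v=cv2.remap(t["frame"],pts[:,0].reshape(1,-1),pts[:,1].reshape(1,-1),cv2.INTER_LINEAR)[0].astype(int)
print([(int(y),int(a[0]),int(a[0]-a[2])) for y,a in zip(ys,v)][20::3])
E
```

```text
chock top [ 34.9 -53.8]
chock top [-30.6 -53.7]
chock top [ 34.1 -17.9]
chock top [-28.1 -18.2]
[(-40, 118, 7), (-37, 122, 9), (-34, 118, 8), (-31, 116, 7), (-28, 119, 8), (-25, 121, 8), (-22, 121, 7), (-19, 118, 6), (-16, 96, 7), (-13, 80, 10), (-10, 78, 9), (-7, 63, 11), (-4, 43, 20), (-1, 42, 34), (2, 50, 46), (5, 58, 53), (8, 63, 57), (11, 68, 58), (14, 73, 61), (17, 77, 70), (20, 89, 69), (23, 104, 67), (26, 113, 64), (29, 112, 64), (32, 101, 67), (35, 86, 68), (38, 77, 68), (41, 73, 65), (44, 70, 63), (47, 62, 56), (50, 49, 43), (53, 39, 33), (56, 44, 37), (59, 52, 47), (62, 58, 53), (65, 63, 57), (68, 67, 60), (71, 71, 61), (74, 79, 63), (77, 91, 66), (80, 106, 66), (83, 113, 63), (86, 113, 65), (89, 101, 70), (92, 85, 74), (95, 78, 68), (98, 73, 69), (101, 69, 63), (104, 60, 57), (107, 41, 39), (110, 36, 32), (113, 44, 36), (116, 52, 43), (119, 57, 50), (122, 62, 56), (125, 66, 62), (128, 72, 64), (131, 79, 63), (134, 89, 65), (137, 103, 64), (140, 113, 62), (143, 112, 66), (146, 99, 69), (149, 86, 70), (152, 77, 68), (155, 72, 64), (158, 66, 61), (161, 62, 46), (164, 74, 8)]
```

View pics/k_top.png

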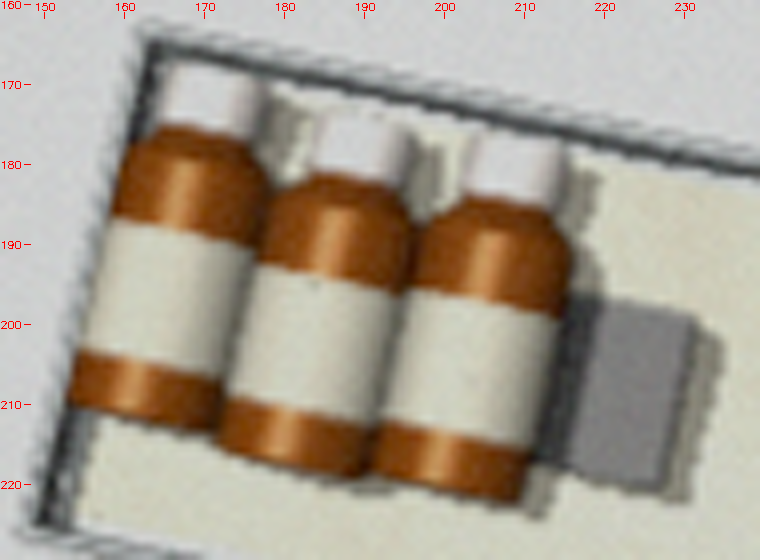

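```bash
python3 - <<'E'
from g import *
from h import *
np.set_printoptions(precision=1,suppress=True)
from scipy.signal import find_peaks
from scipy.ndimage import gaussian_filter1d as gf
ys=np.arange(-60,175,.5)
for nm in("top0","top4","top8"):
    t=load(nm)
    for x in(-36,-12,0,12,32):
        a=0
        for dx in(-2,-1,0,1,2):
            pts=np.array([proj(t,tray(x+dx,y,28)) for y in ys],np.float32)
            a=a+cv2.remap(t["frame"],pts[:,0].reshape(1,-1),pts[:,1].reshape(1,-1),cv2.INTER_LINEAR)[0].astype(float)/5
        rr=gf(a[:,0],2)
        pk,_=find_peaks(rr,prominence=15); mn,_=find_peaks(-rr,prominence=12)
        print(nm,x,"max",ys[pk],"min",ys[mn])
s=load("scene8"); crop(s,275,220,375,305,"m_scene")
E
```

```text
top0 -36 max [ 70. 137.] min [ 39.5 104.5 160. ]
top0 -12 max [ 77. 134.] min [ 36.5 102.5 161.5]
top0 0 max [ 68.  132.5] min [ 37.5 102.5 161.5]
top0 12 max [ 73.  138.5] min [ 37.  102.5 161.5]
top0 32 max [ 68.  134.5] min [ 38.5 105.  160. ]
top4 -36 max [-22.5   9.5  70.5 136.5] min [-51.   -2.5  40.  105.  160. ]
top4 -12 max [-25.   16.5  78.5 131.5] min [-53.   -0.5  36.5 102.5 161.5]
top4 0 max [-22.5  12.5  76.5 142. ] min [-53.   -0.5  37.  102.5 161.5]
top4 12 max [-19.5  11.5  73.5 135.5] min [-53.5  -0.5  37.  102.5 161.5]
top4 32 max [-23.   12.   68.5 134.5] min [-51.5  -2.5  39.  104.5 160. ]
top8 -36 max [ 27.   84.5 141.5] min [ -2.5  53.5 109.5 160.5]
top8 -12 max [-29.   33.5  87.5 144.5] min [-53.   -8.5  53.5 110.  163.5]
top8 0 max [-27.   33.5  90.  143.5] min [-53.   -9.   53.5 109.5 163. ]
top8 12 max [-37.5  23.   80.5 141. ] min [-53.   -9.   53.  109.5 163. ]
top8 32 max [ 25.5  82.  139. ] min [ -5.   52.  109.  160.5]
```

View pics/m_scene.png

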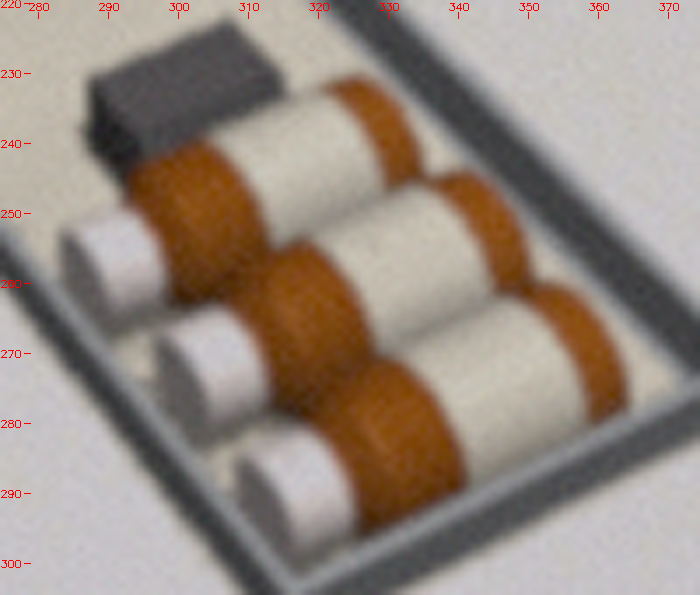

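The images show the row snug: axis spacings are 56–57 mm and the first bottle moved about 4.6 mm up to the wall. The chock-to-bottle distance is less certain, though, at 46–47.5 mm where contact should give 45. There's time to re-grip the chock and check by touch.

```bash
python3 - <<'E'
from g import *
h=26.8
r.reach(*pose(tray(2,-29,110),-ez,tx))
r.servo_line(list(pose(tray(2,-29,h),-ez,tx)[0]),speed=.12); st("down")
r.grab(squeeze=15)
def rd(tag):
    r.wait(.1); fs=[]
    for _ in range(5): q=r.sense(); fs.append(q["contact_force"]); r.wait(.03)
    f=np.mean(fs,0); d=q["tcp_pos"]-TC
    print(tag,"act y %.2f t=%.1f Fy %.1f Fx %.1f Fz %.1f"%(d@ty*1e3,q["clock"],f@ty,f@tx,f[2])); return f@ty
f0=rd("grab")
for y in np.arange(-28.75,-23,.5):
    r.servo_line(list(pose(tray(2,y,h),-ez,tx)[0]),speed=.015)
    if rd("%.2f"%y)-min(f0,0)<-5: break
E
```

```text
down t=40.47 pos [0.5536 0.1858 0.1937] F [0.8 0.7 0.1] M [-0.01 -0.14 -0.02] op 0.0879
grab act y -28.91 t=41.2 Fy -0.5 Fx -0.3 Fz 4.1
-28.75 act y -28.85 t=41.7 Fy -1.5 Fx -1.1 Fz 5.6
-28.25 act y -28.68 t=42.2 Fy -3.5 Fx -1.7 Fz 6.1
-27.75 act y -28.48 t=42.8 Fy -4.9 Fx -2.0 Fz 6.7
-27.25 act y -28.31 t=43.3 Fy -6.7 Fx -2.6 Fz 7.2
```

Force rises at once at y = -28.9 mm, the same place as before, so the chock and row were already snug. Easing off, releasing, and retreating straight up.

```bash
python3 - <<'E'
from g import *
import pickle
from h import crop
r.servo_line(list(pose(tray(2,-28.45,26.8),-ez,tx)[0]),speed=.02); r.wait(.2); q=st("relax"); print(q["contact_force"]@ty)
r.let_go()
r.servo_line(list(pose(tray(2,-28.45,130),-ez,tx)[0]),speed=.1)
r.reach([.40,-.25,.35],[180,0,-10]); r.wait(.3); st("away")
for n in("scene","top"):
    s=r.snapshot(n); pickle.dump(s,open(f"pics/{n}9.pkl","wb"))
crop(s,145,160,240,230,"o_top",gain=1.7); crop(pickle.load(open("pics/scene9.pkl","rb")),110,70,390,310,"o_scene",gain=1.1)
E
```

```text
relax t=43.75 pos [0.5535 0.186  0.1934] F [-1.2 -2.9  5.2] M [-0.21  0.17 -0.05] op 0.0639
-3.0758499202291962
away t=47.51 pos [ 0.4003 -0.2496  0.3499] F [-0.7 -0.3 -0.4] M [0.04 0.02 0.04] op 0.0882
```

View pics/o_top.png

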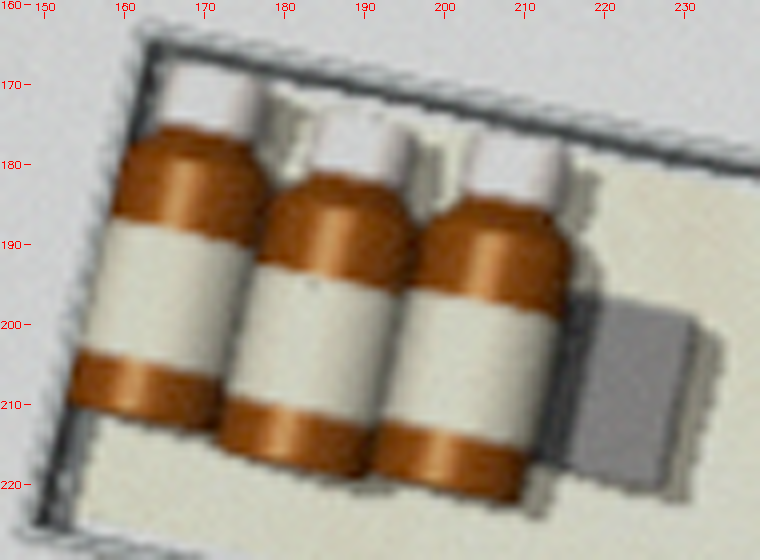

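View pics/o_scene.png

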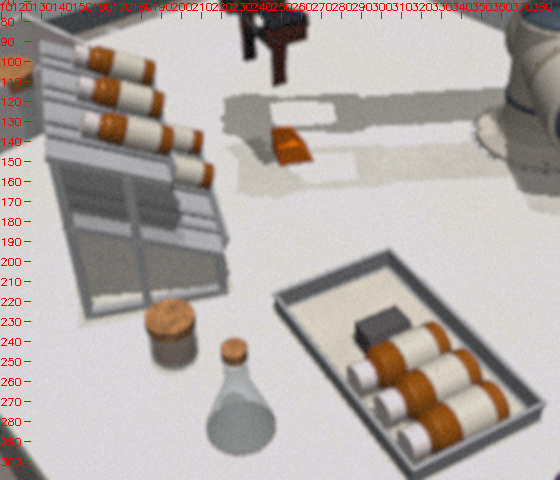

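The row and chock are unchanged after release: bottles at top px (163,190), (182,196) and (201,200), chock top at (222,208). The slim bottles, jar, flask and orange wedge stand as before. Handing in.

```bash
python3 - <<'E'
from station import r
r.hand_in()
E
```

```text
the job is handed in; nothing more can be done
```

The leak test is laid out and handed in at about 47.5 s of the 69 s allowed; `hand_in` gave no verdict.

**What I did:**
- **Bottle:** I gripped the thick bottle square to the slope at 18 N, lifted it 25 mm and drew it out down-slope. I then laid it third in the tray, cap the same way as the others; it touched down with about 3 N.
- **Chock:** I set the black wedge on the tray floor with its slope facing the bottle and eased it along until the row stopped at the wall. The push reached about 8.5 N, and I relaxed it before letting go.

**Last checks:**
- **Row:** Neighbouring bottle axes are 56–57 mm apart, where touching bottles should be 56 mm. The first bottle moved about 4.6 mm and then stopped against a rising force.
- **Bystanders:** In the final pictures the slim bottles, jar, flask and orange wedge stand where they were by eye. The purple bottle is outside those views, but nothing went near it.

**Checks that disagreed:**
- **Chock contact:** The top image put the chock 46–48 mm from the third bottle's axis, where contact should give 45 mm. I re-gripped it and pushed lightly. The force rose at once at the same spot, so I took the difference as image error.
- **Wall position:** My tray and bottle measurements also disagreed by 2–3 mm at the end wall, so wall contact rests on the force stop rather than the picture.

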